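Put crossed tapered-bearing cones back in their own cups

TASK

After washing, the cones of the three tapered roller bearings were put back in the wrong cups. Put each cone, small end down, into the cup of its own size so that it sits fully home on its taper - the empty round parts dish is free for setting one aside meanwhile. Lower them gently and leave them resting loosely (do not drop or press them in, they jam), and leave the cups and everything else lying where they are.

Things in the scene. Friction and masses are not known exactly. Their poses are not given: they have to be found in the camera images.
- cone_small: The smallest bearing cone (steel inner ring, rollers, dark cage), 29 mm high, small end down. Origin: centre of that small end face; z up, round about z. Diameter 25 mm at the bottom, 42 mm at 17 mm up, then a straight 40 mm rib from 17 to 29 mm: grip there, any yaw. Bore 17 mm. Up to 0.5 kg. Starts loose inside cup_large; belongs in cup_small.
- cone_medium: The middle-sized bearing cone (steel inner ring, rollers, dark cage), 29 mm high, small end down. Origin: centre of that small end face; z up, round about z. Diameter 35 mm at the bottom, 52 mm at 17 mm up, then a straight 50 mm rib from 17 to 29 mm: grip there, any yaw. Bore 25 mm. Up to 0.5 kg. Starts in cup_small, standing proud; belongs in cup_medium.
- cone_large: The largest bearing cone (steel inner ring, rollers, dark cage), 29 mm high, small end down. Origin: centre of that small end face; z up, round about z. Diameter 45 mm at the bottom, 62 mm at 17 mm up, then a straight 60 mm rib from 17 to 29 mm: grip there, any yaw. Bore 34 mm. Up to 0.5 kg. Starts in cup_medium, standing proud; belongs in cup_large.
- cup_small: The smallest bearing cup: plain steel ring loose on the bench, 62 mm outside, 18 mm high, tapered hole 40 mm at the top, 22 mm at the bottom. Origin: centre of the underside; z up. Its own cone, fully home, has its origin 3 mm above this origin. A cone one size too large stops at 13 mm, a smaller one drops to the bench (0). The taper centres a cone up to 6 mm off.
- cup_medium: The middle-sized bearing cup: plain steel ring loose on the bench, 72 mm outside, 18 mm high, tapered hole 50 mm at the top, 32 mm at the bottom. Origin: centre of the underside; z up. Its own cone, fully home, has its origin 3 mm above this origin. A cone one size too large stops at 13 mm, a smaller one drops to the bench (0). The taper centres a cone up to 6 mm off.
- cup_large: The largest bearing cup: plain steel ring loose on the bench, 82 mm outside, 18 mm high, tapered hole 60 mm at the top, 42 mm at the bottom. Origin: centre of the underside; z up. Its own cone, fully home, has its origin 3 mm above this origin. A cone one size too large stops at 13 mm, a smaller one drops to the bench (0). The taper centres a cone up to 6 mm off.
- parts_dish: Round magnetic parts dish, pressed grey metal, empty, fixed to the bench: 118 mm over the rim, rim 16 mm high, flat inner floor of about 90 mm diameter 6 mm above the origin. Origin: centre of the underside, on the bench. Free spot for one cone.
- marker_pen: Blue marker pen lying flat, 138 mm long along its y, 14 mm thick, loose, a bystander. Origin: centre of the underside.
- cross_shaft: Short ground steel shaft lying on its side, 19 mm in diameter, 60 mm long along its y, loose, a bystander. Origin: centre of the underside.
- feeler_set: Folded feeler gauge, 14 x 98 x 10 mm, long along its y, loose, a bystander. Origin: centre of the underside.
Mind the look-alikes: they are no part of the job. Leave any pink look-alike of the cup_medium alone. What is shaped like the cone_large but purple is not meant.

How it is judged:
By the outcome, as a careful person would: the job done as asked, in the order asked, and still so for the second after the job is handed in, with the robot touching nothing.
It also fails if it takes over 99 s, if anything falls off the work surface, if the arm or the gripper's body presses on something with over 40 N, if the wrist force passes 120 N, or if a joint passes its speed limit or range.

ROBOT

A 6-joint arm with a two-finger parallel gripper is mounted at the origin on a cart in front of the work surface, level with it; the furniture and walls round the work are solid. World frame = base frame: x ahead of the robot, y to its left, z up, the work surface at z = 0. Lengths are in m, angles in rad, forces in N, time in s.
With the tool pointing down it reaches from about 0.35 to 1 m from the base axis. Payload 7.1 kg.
Tool frame: the origin (TCP) lies midway between the tips of the shut fingers; the grasp point (between the pads) lies 19 mm behind it; z points along the fingers, y is the direction in which the jaws open and shut (so a half turn about z gives the same grasp; the last joint's range is limited). The gripper opens to 85 mm and grips with 20 to 120 N. Pads are 22 mm wide; open, the fingers measure 114 mm over their backs; the gripper's body (76 mm by 85 mm) begins 54 mm behind the grasp point. The pads swing forward as they close: fully open they stand 13 mm farther back than shut.
Start: joints at [-0.019, 0.423, 1.63, -0, 1.089, -0.019], TCP at [0.625, 0, 0.231] pointing down, gripper open.
Joint ranges: [-3, 3], [-0.9, 2.11], [0.09, 2.58], [-1.31, 4.45], [0.11, 2.69], [-2.54, 2.54]. Speed limits (rad/s): [2.39, 2.39, 3.01, 3.14, 3.14, 3.14].

INTERFACE

Orientations are given as a unit quaternion [w, x, y, z].
In Python, from workcell import r gives the robot as it stands. The module is installed in compiled form; this text tells all that it offers.
- The arm moves only by the tool carry_out, never from a script. Its argument "steps" is one flat list of numbers, 7 for each row, row after row: the shift along the tool's x, y, z in m, then the turn, a rotation vector about the tool's x, y, z in rad, then the opening in per cent of the stroke, from 0 (shut) to 100 (fully open). A call has 1 to 10 rows; each row is the pose to reach, as a shift and turn from the pose commanded when the call began, along the tool's axes at that moment; what a row does not reach only later rows make up. A row lasts 1/10 s, in which the tool goes at most 50 mm and 8.59 degrees, less where a joint would pass 70% of its speed; a pose out of reach is approached as far as the arm can. A call with a gripper value outside its range is refused whole. The fingers move at their own pace and stop on an object; "grip_force" is the grip in N (left out, the last holds). Time passes only in rows, so rows that repeat a pose let the fingers close. It gives the time, the measured TCP pose, the force and the opening at its end, in the units of the state.
- r.get_obs(): the state, without advancing time (a new reading comes with each control period).
- r.get_image(name): name is "scene" or "side" or "wrist"; returns the picture (384x512x3 uint8, red, green, blue); there is no depth.
- r.camera_params(name): a dict with "mtx" (3x3 intrinsics, pixels), "R" (3x3) and "t" (3): a world point X has camera coordinates R X + t. Camera axes: x right, y down, z forward; pixel columns grow to the right and rows downward; lengths in m; the calibration is good to about 2 mm. A picture is of the moment at which its call begins: read the wrist's pose just before it. camera_params takes no time and is no camera call; for the wrist camera it gives the pose at the moment of the call.
- r.job_done(): hands the job in, once; it reports no verdict.
Trained networks look in the newest picture that a camera, given by its name, has taken for a name from the list of things; names that differ only in an ending like _2 or _b are one class to them, and where a whole thing is asked for, a point or a joint stands for the part that bears it (a point fixed in the world has none). Each returns a list of dicts, best first, with "score" (0 to 1); they miss things now and then, are a little off and sometimes report something else, mostly with a low value. They report only what shows in the picture. A call takes as long as a camera call. They do not tell look-alikes from the thing itself.
- r.trace(camera, target): "region" (384x512 bool, what is visible of it).
- r.pinpoint(camera, target): "xyz" ([x, y, z] in m, in world coordinates, good to about 4 mm: a listed point, or the origin of a listed thing).
The state is a dict: "time_s": time; "qpos": joint angles; "qd": joint speeds; "joint_efforts": joint torques, N m; "tcp_pos": TCP position; "ee_rot": TCP orientation; "ft_force": force on the tool from outside, world axes, zero at the start; "wrist_torque": the same for the moment, N m; "gripper_width": finger opening in m.
Only numpy, scipy, OpenCV 4.12 (cv2) and the standard library are available. Lean on these libraries where they do the work, as an engineer would, in place of code of your own. Each camera call takes 0.05 s, during which the arm holds its last target.

## Working session

There is one attempt and no reset: what is moved stays moved. The work goes in short steps, Python scripts to look and compute and a tool call to move; the robot and the scene stay as the last step left them, time stands still between calls to the robot, and variables do not carry over. Pictures are saved under pics/ and viewed, and the job is handed in when it is done.

Besides the shell and the picture viewer there is one more tool, called by a JSON object that holds its "fn" and its "kwargs", one argument or row to a line. carry_out: Moves the arm, as the interface text tells. Its arguments: {"type":"object","properties":{"steps":{"type":"array"},"grip_force":{"type":"number"}},"required":["steps"]}

```bash
mkdir -p pics; python3 - <<'E'
from workcell import r
import cv2,numpy as np
o=r.get_obs();print({k:np.round(v,3) for k,v in o.items()})
for n in ["scene","side","wrist"]:
    im=r.get_image(n);cv2.imwrite(f"pics/a_{n}.png",im[:,:,::-1])
    p=r.camera_params(n);print(n,np.round(p["mtx"],1).tolist(),np.round(p["R"],3).tolist(),np.round(p["t"],3))
E
```

```text
{'time_s': np.float64(0.0), 'qpos': array([-0.019,  0.424,  1.631,  0.   ,  1.089, -0.019]), 'qd': array([ 0.   ,  0.001,  0.001,  0.001, -0.001,  0.002]), 'joint_efforts': array([ 1.0000e-03, -5.5738e+01, -2.8174e+01,  0.0000e+00,  7.0000e-03,
        0.0000e+00]), 'tcp_pos': array([0.624, 0.   , 0.231]), 'ee_rot': array([-0.001,  0.707,  0.707, -0.001]), 'ft_force': array([0.613, 0.501, 0.384]), 'wrist_torque': array([0.021, 0.043, 0.022]), 'gripper_width': np.float64(0.085)}
scene [[389.0, 0.0, 256.2], [0.0, 389.0, 193.1], [0.0, 0.0, 1.0]] [[0.76, -0.65, 0.003], [-0.462, -0.543, -0.701], [0.457, 0.532, -0.713]] [-0.388  0.31   0.721]
side [[403.6, 0.0, 252.7], [0.0, 403.6, 185.8], [0.0, 0.0, 1.0]] [[-0.833, -0.553, -0.002], [-0.34, 0.516, -0.786], [0.436, -0.654, -0.618]] [0.472 0.173 0.808]
wrist [[330.0, 0.0, 252.1], [0.0, 330.0, 191.1], [0.0, 0.0, 1.0]] [[1.0, 0.001, -0.001], [0.001, -0.945, 0.326], [-0.001, -0.326, -0.945]] [-0.624 -0.042  0.38 ]
```

View pics/a_scene.png

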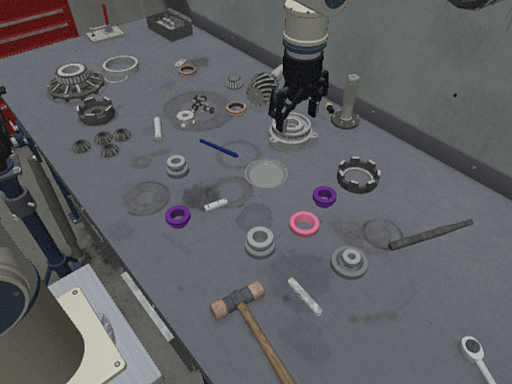

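View pics/a_side.png

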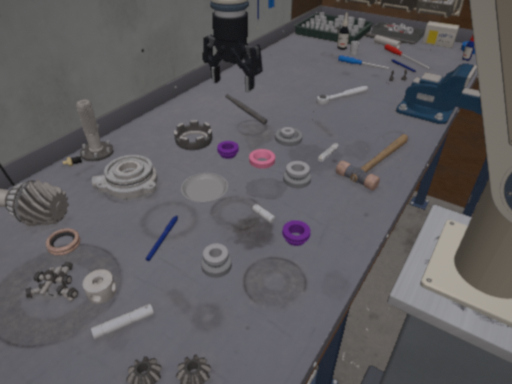

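View pics/a_wrist.png

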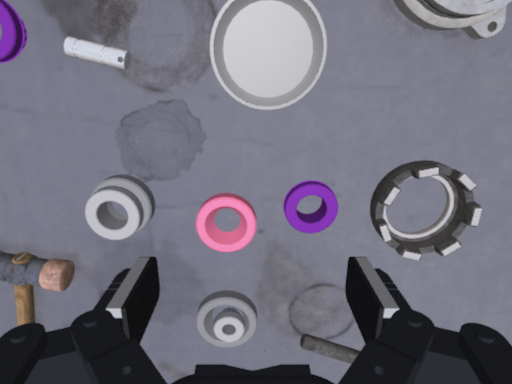

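```bash
python3 - <<'E'
from workcell import r
import numpy as np
for c in ["scene","side"]:
  for n in ["cup_small","cup_medium","cup_large","cone_small","cone_medium","cone_large","parts_dish","marker_pen","cross_shaft","feeler_set"]:
    print(c,n,[(np.round(d["xyz"],3).tolist(),round(float(d["score"]),2)) for d in r.pinpoint(c,n)])
E
```

```text
scene cup_small [([0.466, 0.286, 0.003], 0.73), ([0.591, -0.226, 0.001], 0.71)]
scene cup_medium [([0.472, -0.059, 0.001], 0.8), ([0.592, -0.081, 0.001], 0.7), ([0.587, -0.222, 0.0], 0.48)]
scene cup_large [([0.588, -0.226, 0.001], 0.94), ([0.47, -0.062, -0.002], 0.34)]
scene cone_small [([0.594, -0.224, 0.004], 0.83)]
scene cone_medium [([0.466, 0.285, 0.015], 0.78)]
scene cone_large [([0.69, -0.055, -0.002], 0.86), ([0.371, 0.13, -0.001], 0.75)]
scene parts_dish [([0.638, 0.112, -0.001], 0.67)]
scene marker_pen [([0.611, 0.291, 0.001], 0.53), ([0.638, 0.111, 0.001], 0.43)]
scene cross_shaft [([0.471, 0.108, 0.001], 0.59)]
scene feeler_set [([0.456, -0.218, 0.003], 0.95)]
side cup_small [([0.467, 0.284, 0.0], 0.68), ([0.475, -0.058, -0.002], 0.58)]
side cup_medium [([0.474, -0.056, 0.001], 0.76), ([0.594, -0.085, 0.001], 0.68)]
side cup_large [([0.591, -0.226, 0.0], 0.61)]
side cone_small [([0.593, -0.224, 0.002], 0.7), ([0.451, -0.218, -0.001], 0.33)]
side cone_medium [([0.471, 0.289, 0.014], 0.79)]
side cone_large [([0.37, 0.132, -0.003], 0.91), ([0.466, -0.06, 0.016], 0.81), ([0.692, -0.055, 0.001], 0.73), ([0.471, 0.289, 0.016], 0.21)]
side parts_dish [([0.642, 0.109, -0.004], 0.84)]
side marker_pen [([0.608, 0.292, 0.0], 0.75)]
side cross_shaft [([0.465, 0.11, -0.002], 0.51)]
side feeler_set [([0.453, -0.217, -0.001], 0.59)]
```

```bash
cat > h.py <<'E'
from workcell import r
import cv2,numpy as np
def proj(p,X):
    c=np.asarray(X)@p["R"].T+p["t"]; u=c@p["mtx"].T; return u[:,:2]/u[:,2:]
def circ(x,y,z,d,n=120):
    a=np.linspace(0,2*np.pi,n,endpoint=False);return np.c_[x+d/2*np.cos(a),y+d/2*np.sin(a),0*a+z]
def refine(im,p,xy,rings,rng=0.01):
    """maximise the gradient normal to the projected rings (list of z,d) over the centre"""
    g=cv2.GaussianBlur(cv2.cvtColor(im,cv2.COLOR_RGB2GRAY),(0,0),1.0).astype(np.float32)
    gx=cv2.Sobel(g,cv2.CV_32F,1,0);gy=cv2.Sobel(g,cv2.CV_32F,0,1)
    def sc(x,y):
        s=0
        for z,d in rings:
            q=proj(p,circ(x,y,z,d)).astype(np.float32);t=np.roll(q,-1,0)-np.roll(q,1,0);n=np.c_[-t[:,1],t[:,0]];n/=np.linalg.norm(n,axis=1)[:,None]
            a=cv2.remap(gx,q[:,0].copy(),q[:,1].copy(),1).ravel();b=cv2.remap(gy,q[:,0].copy(),q[:,1].copy(),1).ravel()
            s+=np.minimum(abs(a*n[:,0]+b*n[:,1]),80).mean()
        return s
    best=max((sc(xy[0]+dx,xy[1]+dy),xy[0]+dx,xy[1]+dy) for dx in np.arange(-rng,rng+1e-6,.0005) for dy in np.arange(-rng,rng+1e-6,.0005))
    return best
CUP={'s':(.062,.040),'m':(.072,.050),'l':(.082,.060)}
CONE={'s':(.040,.017),'m':(.050,.025),'l':(.060,.034)}
def cuprings(k,full=False):
    o,i=CUP[k];return [(0.018,o)]+([(0.018,i)] if full else [])
def conerings(k,z0):
    o,i=CONE[k];return [(z0+.029,o),(z0+.029,i)]
def draw(im,p,items,name,box,s=4):
    u0,v0,u1,v1=box
    v=cv2.resize(np.ascontiguousarray(im[v0:v1,u0:u1,::-1]),None,fx=s,fy=s,interpolation=2)
    for (x,y,rings),col in zip(items,[(0,255,0),(0,0,255),(255,255,0),(0,255,255)]):
        for z,d in rings:
            q=(proj(p,circ(x,y,z,d))-[u0,v0]+.5)*s
            cv2.polylines(v,[q.astype(int)],True,col,1)
    cv2.imwrite("pics/"+name,v)
E
python3 - <<'E'
from h import *
L=[('cupS',cuprings('s'),(.468,.286)),('coneM',conerings('m',.013),(.468,.286)),('cupM',cuprings('m'),(.472,-.059)),('coneL',conerings('l',.013),(.472,-.059)),('cupL',cuprings('l',1),(.590,-.225)),('coneS',conerings('s',0),(.593,-.224))]
for c in ["scene","side","wrist"]:
    p=r.camera_params(c);im=r.get_image(c);it=[]
    for n,R,xy in L:
        if c=="wrist" and n in('cupS','coneM'):continue
        b=refine(im,p,xy,R);print(c,n,np.round(b,4));it.append((b[1],b[2],R))
    if c=="wrist":draw(im,p,it,"b_wrist.png",(75,165,275,360),4)
    if c=="side":draw(im,p,it,"b_side.png",(190,110,330,285),4)
E
```

```text
scene cupS [52.7229  0.467   0.296 ]
scene coneM [160.       0.468    0.2865]
scene cupM [ 6.20796e+01  4.70500e-01 -5.90000e-02]
scene coneL [ 1.60e+02  4.72e-01 -5.85e-02]
scene cupL [125.9459   0.589   -0.2245]
scene coneS [160.       0.5935  -0.224 ]
side cupS [46.8675  0.465   0.2875]
side coneM [157.8376   0.464    0.288 ]
side cupM [42.7754  0.478  -0.0645]
side coneL [ 1.585556e+02  4.660000e-01 -5.550000e-02]
side cupL [80.3271  0.5865 -0.222 ]
side coneS [97.6374  0.5905 -0.221 ]
wrist cupM [58.7412  0.4645 -0.0665]
wrist coneL [ 1.600e+02  4.705e-01 -5.750e-02]
wrist cupL [132.6868   0.589   -0.2215]
wrist coneS [159.7716   0.5935  -0.2215]
```

View pics/b_wrist.png

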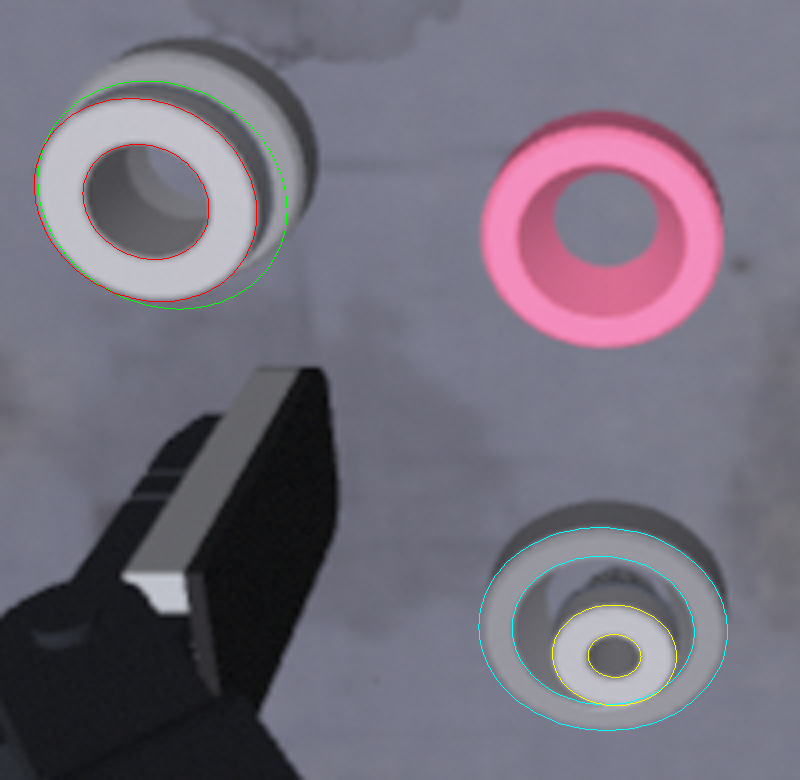

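View pics/b_side.png

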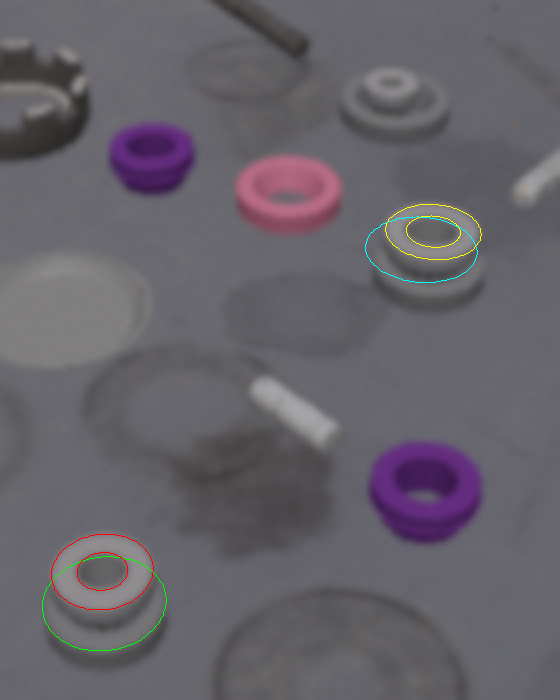

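{"fn": "carry_out", "kwargs": {
  "steps": [-0.03,-0.004,0.01,0,0,0,66,-0.07,-0.01,0.03,0,0,0,66,-0.11,-0.016,0.05,0,0,0,66,-0.15,-0.022,0.07,0,0,0,66,-0.19,-0.028,0.085,0,0,0,66,-0.212,-0.031,0.09,0,0,0,66,-0.222,-0.032,0.09,0,0,0,66,-0.222,-0.032,0.09,0,0,0,66,-0.222,-0.032,0.09,0,0,0,66],
  "grip_force": 30
}}

```text
time_s: 2.2
tcp_pos: [0.5935, -0.2213, 0.1419]
ee_rot: [0.0, 0.707, 0.707, 0.0]
ft_force: [-0.2, -0.6, 0.2]
gripper_width: 0.0564
```

```bash
cat > look.py <<'E'
from h import *
import sys
def obs():
    o=r.get_obs();print("t",round(float(o["time_s"]),2),"tcp",np.round(o["tcp_pos"],4),"q",np.round(o["ee_rot"],4),"F",np.round(o["ft_force"],1),"w",round(float(o["gripper_width"]),4));return o
def look(cam,L,name,box=None,rng=.01,s=3):
    p=r.camera_params(cam);im=r.get_image(cam);it=[]
    for n,R,xy in L:
        b=refine(im,p,xy,R,rng);print(cam,n,np.round(b,4));it.append((b[1],b[2],R))
    if box is None:box=(130,130,390,384-60) if cam=="wrist" else (100,100,360,300)
    draw(im,p,it,name,box,s)
E
python3 - <<'E'
from look import *
obs();look("wrist",[('cupL',cuprings('l',1),(.589,-.223)),('coneS',conerings('s',0),(.593,-.222))],"c1.png")
E
```

```text
t 2.2 tcp [ 0.5935 -0.2213  0.1419] q [3.000e-04 7.070e-01 7.072e-01 3.000e-04] F [-0.2 -0.6  0.2] w 0.0564
wrist cupL [122.0077   0.59    -0.2225]
wrist coneS [160.       0.5935  -0.222 ]
```

View pics/c1.png

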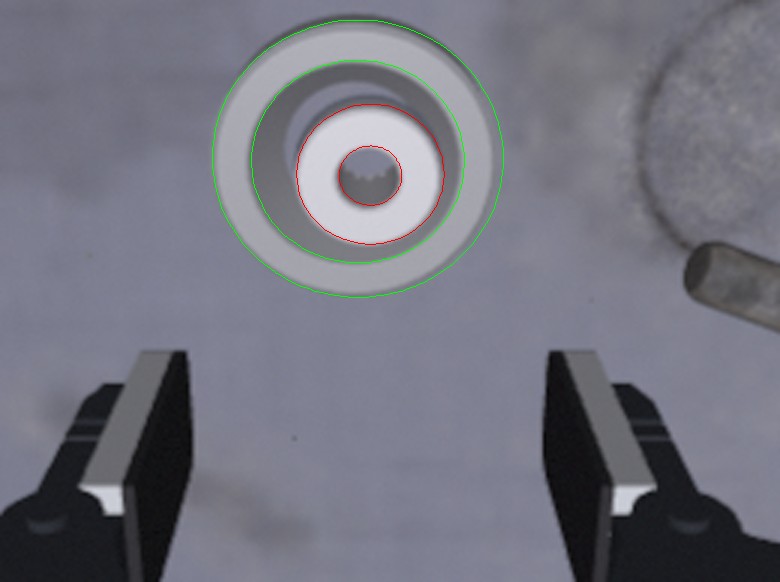

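The fits lie on the rims: small cone at (0.5935, −0.222), inside cup_large at (0.590, −0.2225). The TCP is already over the cone, so I descend.

{"fn": "carry_out", "kwargs": {
  "steps": [0,0,0.02,0,0,0,66,0,0,0.05,0,0,0,66,0,0,0.08,0,0,0,66,0,0,0.1,0,0,0,66,0,0,0.113,0,0,0,66,0,0,0.121,0,0,0,66,0,0,0.121,0,0,0,66,0,0,0.121,0,0,0,66]
}}

```text
time_s: 3.05
tcp_pos: [0.5937, -0.2219, 0.0212]
ee_rot: [0.001, 0.707, 0.707, 0.0]
ft_force: [0.5, 0.9, -0.9]
gripper_width: 0.0562
```

```bash
python3 - <<'E'
from look import *
obs();look("side",[],"d1.png",(220,60,380,200),4)
im=r.get_image("wrist");cv2.imwrite("pics/d1w.png",im[:,:,::-1])
p=r.camera_params("side");im=r.get_image("side")
draw(im,p,[],"d1.png",(230,90,350,180),6)
E
```

```text
t 3.05 tcp [ 0.5937 -0.2219  0.0212] q [6.000e-04 7.070e-01 7.072e-01 3.000e-04] F [ 0.5  0.9 -0.9] w 0.0562
```

View pics/d1.png

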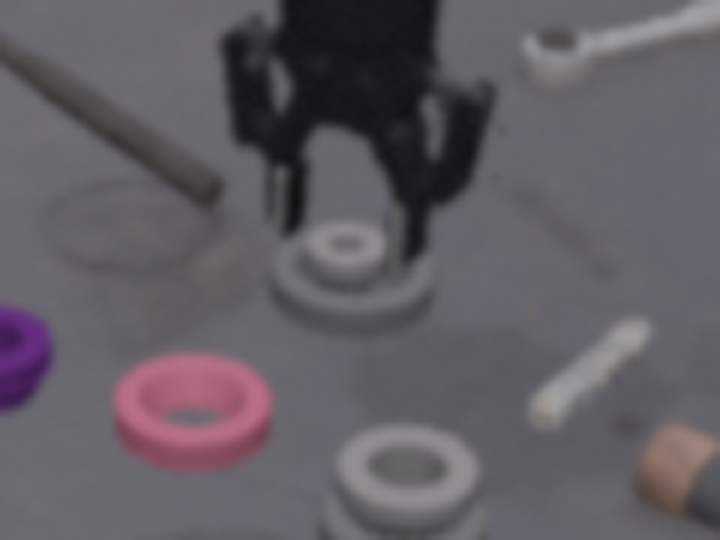

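View pics/d1w.png

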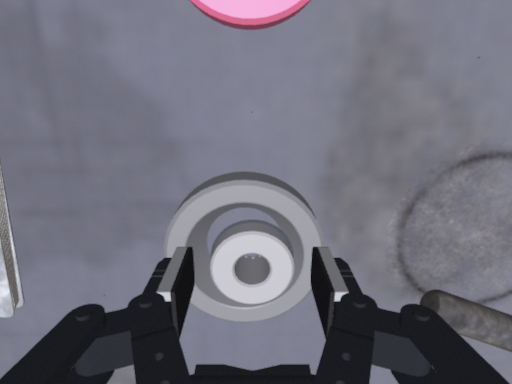

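The fingers straddle the cone above the cup (wrist picture: pads at columns 190 and 315, cone top at 252,268). Lower 2 mm and close.

{"fn": "carry_out", "kwargs": {
  "steps": [0,0,0.001,0,0,0,56,0,0,0.0015,0,0,0,50,0,0,0.0015,0,0,0,44,0,0,0.0015,0,0,0,40,0,0,0.0015,0,0,0,40,0,0,0.0015,0,0,0,40,0,0,0.0015,0,0,0,40],
  "grip_force": 40
}}

```text
time_s: 3.9
tcp_pos: [0.593, -0.2221, 0.0192]
ee_rot: [0.0, 0.707, 0.707, -0.0]
ft_force: [-1.8, 0.9, 6.4]
gripper_width: 0.0377
```

{"fn": "carry_out", "kwargs": {
  "steps": [0,0,0,0,0,0,35,0,0,0,0,0,0,35,0,0,-0.004,0,0,0,35,0,0,-0.01,0,0,0,35,0,0,-0.02,0,0,0,35,0,0,-0.035,0,0,0,35,0,0,-0.05,0,0,0,35,0,0,-0.06,0,0,0,35,0,0,-0.06,0,0,0,35]
}}

```text
time_s: 4.8
tcp_pos: [0.5944, -0.2225, 0.0814]
ee_rot: [0.002, 0.707, 0.707, 0.001]
ft_force: [0.2, -0.5, -1.8]
gripper_width: 0.0377
```

```bash
python3 - <<'E'
from look import *
obs()
im=r.get_image("wrist");cv2.imwrite("pics/e1w.png",im[:,:,::-1])
p=r.camera_params("side");im=r.get_image("side")
draw(im,p,[],"e1.png",(230,50,350,180),4)
print([(np.round(d["xyz"],3),d["score"]) for d in r.pinpoint("scene","parts_dish")])
E
```

```text
t 4.8 tcp [ 0.5944 -0.2225  0.0814] q [0.0019 0.7071 0.7071 0.0008] F [ 0.2 -0.5 -1.8] w 0.0377
[(array([0.638, 0.111, 0.   ]), 0.89)]
```

View pics/e1.png

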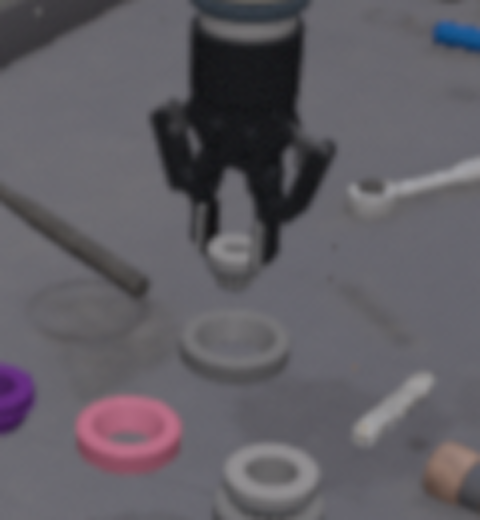

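View pics/e1w.png

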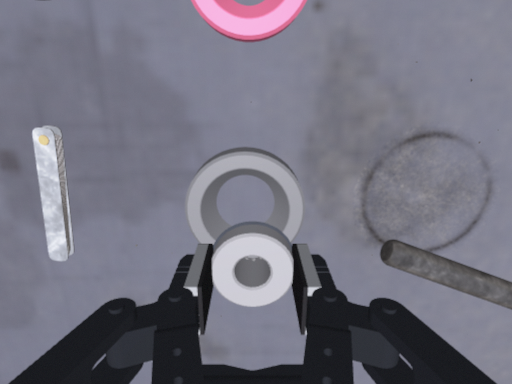

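Cone_small is held; cup_large stays at (245,205). Move it to the dish.

{"fn": "carry_out", "kwargs": {
  "steps": [0.015,0.002,0,0,0,0,35,0.045,0.006,0,0,0,0,35,0.085,0.012,0,0,0,0,35,0.125,0.017,0,0,0,0,35,0.165,0.023,0,0,0,0,35,0.205,0.028,0,0,0,0,35,0.245,0.034,0,0,0,0,35,0.285,0.039,0,0,0,0,35,0.315,0.043,0,0,0,0,35,0.333,0.046,0,0,0,0,35]
}}

```text
time_s: 5.95
tcp_pos: [0.6383, 0.1143, 0.0781]
ee_rot: [-0.0, 0.706, 0.708, -0.0]
ft_force: [0.5, -0.2, -2.9]
gripper_width: 0.0381
```

{"fn": "carry_out", "kwargs": {
  "steps": [0,0,0,0,0,0,35,0,0,0.015,0,0,0,35,0,0,0.035,0,0,0,35,0,0,0.045,0,0,0,35,0,0,0.048,0,0,0,35,0,0,0.048,0,0,0,35]
}}

```text
time_s: 6.55
tcp_pos: [0.6385, 0.1101, 0.03]
ee_rot: [-0.0, 0.708, 0.707, -0.001]
ft_force: [-0.2, 1.1, -2.7]
gripper_width: 0.0378
```

```bash
python3 - <<'E'
from look import *
obs()
im=r.get_image("wrist");cv2.imwrite("pics/f1w.png",im[:,:,::-1])
p=r.camera_params("scene");im=r.get_image("scene")
draw(im,p,[],"f1.png",(220,130,320,200),6)
E
```

```text
t 6.55 tcp [0.6385 0.1101 0.03  ] q [-4.000e-04  7.075e-01  7.067e-01 -6.000e-04] F [-0.2  1.1 -2.7] w 0.0378
```

View pics/f1.png

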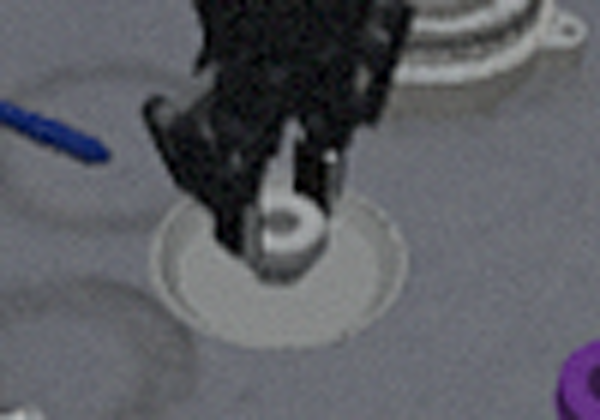

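View pics/f1w.png

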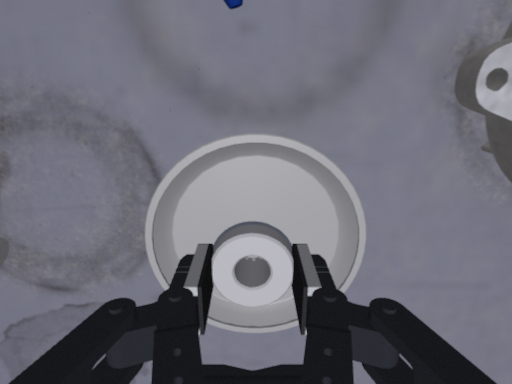

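The cone hangs centrally over the dish, about 4 mm above its floor. Lower slowly.

{"fn": "carry_out", "kwargs": {
  "steps": [0,0,0.001,0,0,0,35,0,0,0.002,0,0,0,35,0,0,0.003,0,0,0,35,0,0,0.004,0,0,0,35,0,0,0.004,0,0,0,35,0,0,0.004,0,0,0,35]
}}

```text
time_s: 7.25
tcp_pos: [0.639, 0.1111, 0.0268]
ee_rot: [-0.0, 0.707, 0.707, -0.0]
ft_force: [0.5, 0.3, -2.3]
gripper_width: 0.0379
```

{"fn": "carry_out", "kwargs": {
  "steps": [0,0,0.0005,0,0,0,35,0,0,0.001,0,0,0,35,0,0,0.0015,0,0,0,35,0,0,0.0015,0,0,0,35]
}}

```text
time_s: 7.65
tcp_pos: [0.639, 0.111, 0.0254]
ee_rot: [-0.0, 0.707, 0.707, 0.0]
ft_force: [-0.9, 0.2, -0.2]
gripper_width: 0.0382
```

{"fn": "carry_out", "kwargs": {
  "steps": [0,0,0,0,0,0,45,0,0,0,0,0,0,52,0,0,0,0,0,0,60,0,0,0,0,0,0,66,0,0,-0.005,0,0,0,66,0,0,-0.02,0,0,0,66,0,0,-0.05,0,0,0,66,0,0,-0.09,0,0,0,70,0,0,-0.12,0,0,0,80,0,0,-0.12,0,0,0,86]
}}

```text
time_s: 8.65
tcp_pos: [0.6424, 0.1116, 0.1518]
ee_rot: [0.003, 0.707, 0.707, 0.004]
ft_force: [-0.2, 0.0, 0.0]
gripper_width: 0.0732
```

```bash
python3 - <<'E'
from look import *
obs()
look("wrist",[('coneS',conerings('s',0.006),(.639,.111))],"g1.png",(110,100,400,330),2)
look("scene",[('coneL',conerings('l',0.013),(.4705,-.0575))],"g2.png",(210,200,360,300))
E
```

```text
Still running in the background as job /tmp/bash_jobs.1000/2beab9d60718 (pid 817). You'll get a notice when it ends.
```

```bash
kill -- -$(cat /tmp/bash_jobs.1000/2beab9d60718/pid); sleep 1; python3 - <<'E'
from look import *
obs()
look("wrist",[('coneS',conerings('s',0.006),(.639,.111))],"g1.png",(110,100,400,330),s=2)
look("scene",[('coneL',conerings('l',0.013),(.4705,-.0575))],"g2.png",(210,200,360,300))
E
```

```text
t 8.7 tcp [0.6409 0.1113 0.1493] q [0.0019 0.7071 0.7071 0.0026] F [-0.1  0.   0.3] w 0.0732
wrist coneS [1.321196e+02 6.390000e-01 1.115000e-01]
scene coneL [ 1.60e+02  4.72e-01 -5.90e-02]
```

View pics/g1.png

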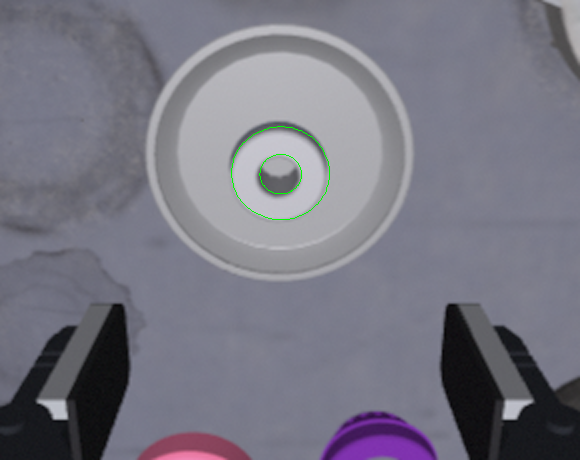

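Cone_small stands upright in the dish at (0.639, 0.1115). Next is cone_large in cup_medium.

{"fn": "carry_out", "kwargs": {
  "steps": [-0.01,-0.01,0,0,0,0,86,-0.03,-0.03,0,0,0,0,86,-0.055,-0.055,0,0,0,0,86,-0.08,-0.08,0,0,0,0,86,-0.105,-0.105,0,0,0,0,86,-0.13,-0.13,0,0,0,0,86,-0.15,-0.15,0,0,0,0,86,-0.164,-0.164,0,0,0,0,86,-0.169,-0.169,0,0,0,0,86,-0.169,-0.169,0,0,0,0,86]
}}

```text
time_s: 9.8
tcp_pos: [0.4686, -0.0585, 0.1447]
ee_rot: [-0.001, 0.708, 0.707, -0.001]
ft_force: [-0.8, 0.4, -0.3]
gripper_width: 0.0735
```

```bash
python3 - <<'E'
from look import *
obs()
look("wrist",[('coneL',conerings('l',0.013),(.4705,-.0575)),('cupM',cuprings('m'),(.4705,-.0575))],"h1.png",(110,100,400,330),s=2)
E
```

```text
t 9.8 tcp [ 0.4686 -0.0585  0.1447] q [-7.000e-04  7.076e-01  7.066e-01 -5.000e-04] F [-0.8  0.4 -0.3] w 0.0735
wrist coneL [ 1.5871e+02  4.7000e-01 -5.8000e-02]
wrist cupM [ 6.36269e+01  4.69000e-01 -6.00000e-02]
```

View pics/h1.png

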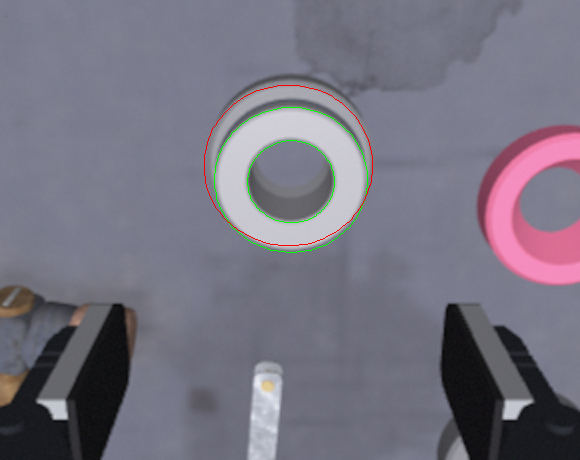

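{"fn": "carry_out", "kwargs": {
  "steps": [0,0,0.02,0,0,0,86,0,0,0.05,0,0,0,86,0,0,0.08,0,0,0,86,0,0,0.1,0,0,0,86,0,0,0.112,0,0,0,86,0,0,0.117,0,0,0,86,0,0,0.117,0,0,0,86,0,0,0.117,0,0,0,86]
}}

```text
time_s: 10.65
tcp_pos: [0.4707, -0.0579, 0.0289]
ee_rot: [0.0, 0.707, 0.707, 0.0]
ft_force: [0.5, -0.3, -0.7]
gripper_width: 0.0734
```

{"fn": "carry_out", "kwargs": {
  "steps": [0,0,0,0,0,0,80,0,0,0,0,0,0,74,0,0,0,0,0,0,68,0,0,0,0,0,0,64,0,0,0,0,0,0,60,0,0,0,0,0,0,58,0,0,0,0,0,0,58]
}}

```text
time_s: 11.35
tcp_pos: [0.4704, -0.0581, 0.0288]
ee_rot: [0.0, 0.707, 0.707, 0.0]
ft_force: [-0.4, 0.3, 6.5]
gripper_width: 0.0575
```

```bash
python3 - <<'E'
from look import *
obs()
im=r.get_image("wrist");cv2.imwrite("pics/i1w.png",im[:,:,::-1])
p=r.camera_params("side");im=r.get_image("side")
draw(im,p,[],"i1.png",(240,80,360,200),5)
E
```

```text
t 11.35 tcp [ 0.4704 -0.0581  0.0288] q [4.000e-04 7.072e-01 7.070e-01 3.000e-04] F [-0.4  0.3  6.5] w 0.0575
```

View pics/i1.png

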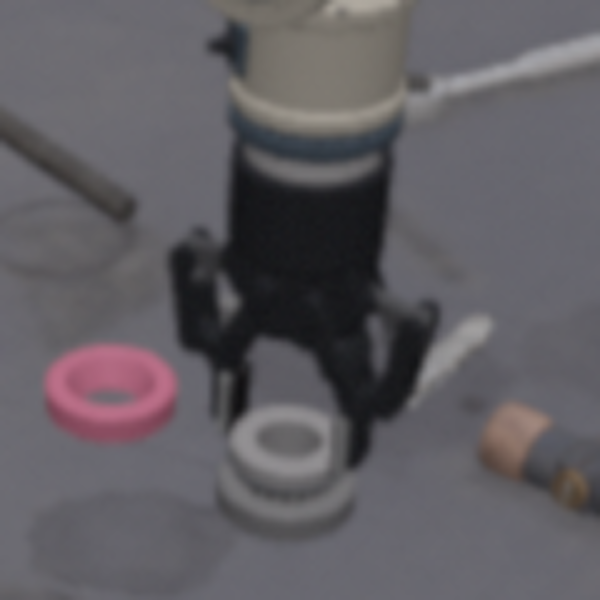

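View pics/i1w.png

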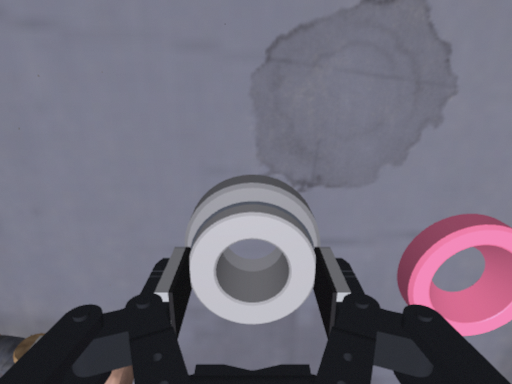

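Pads touch the rib on both sides (columns 185 and 320). Lift gently.

{"fn": "carry_out", "kwargs": {
  "steps": [0,0,-0.001,0,0,0,55,0,0,-0.003,0,0,0,55,0,0,-0.006,0,0,0,55,0,0,-0.012,0,0,0,55,0,0,-0.022,0,0,0,55,0,0,-0.035,0,0,0,55,0,0,-0.05,0,0,0,55,0,0,-0.06,0,0,0,55,0,0,-0.06,0,0,0,55]
}}

```text
time_s: 12.35
tcp_pos: [0.4712, -0.0581, 0.0902]
ee_rot: [0.001, 0.707, 0.707, 0.001]
ft_force: [-0.1, -0.2, -5.1]
gripper_width: 0.0578
```

```bash
python3 - <<'E'
from look import *
obs()
look("wrist",[('cupM',cuprings('m',1),(.4705,-.0575))],"j1w.png",(110,100,400,384),s=2)
p=r.camera_params("side");im=r.get_image("side")
draw(im,p,[],"j1.png",(240,80,360,200),5)
E
```

```text
t 12.35 tcp [ 0.4712 -0.0581  0.0902] q [0.0014 0.7071 0.7071 0.001 ] F [-0.1 -0.2 -5.1] w 0.0578
wrist cupM [ 8.59376e+01  4.69000e-01 -5.90000e-02]
```

View pics/j1.png

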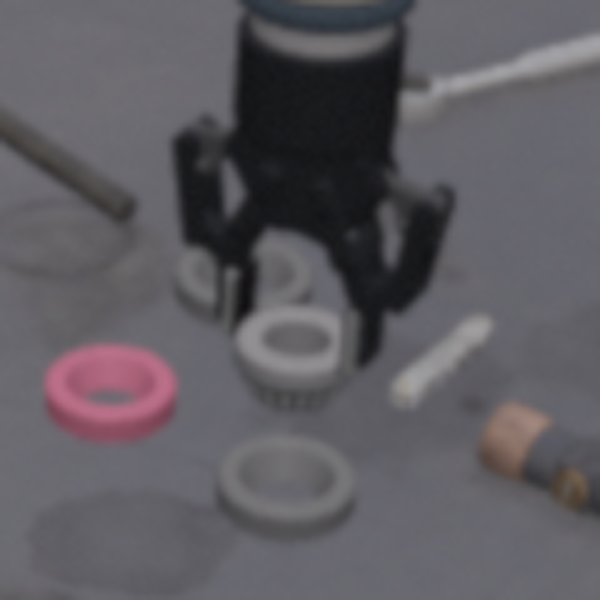

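View pics/j1w.png

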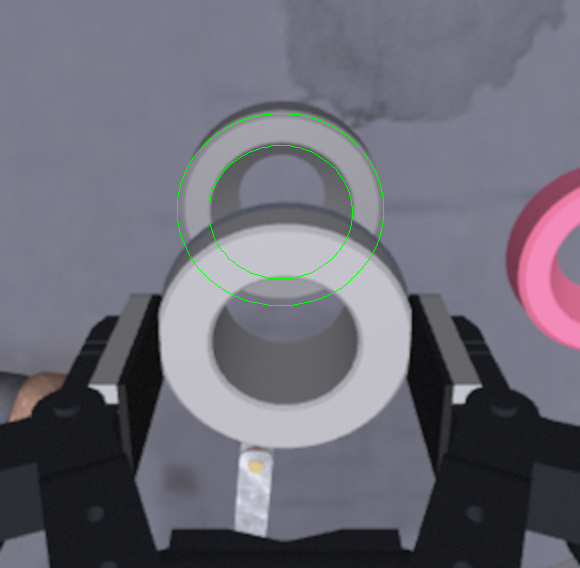

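Cup_medium stayed. Carry cone_large to cup_large.

{"fn": "carry_out", "kwargs": {
  "steps": [-0.01,0.007,0,0,0,0,55,-0.03,0.022,0,0,0,0,55,-0.055,0.04,0,0,0,0,55,-0.08,0.058,0,0,0,0,55,-0.105,0.077,0,0,0,0,55,-0.13,0.095,0,0,0,0,55,-0.15,0.109,0,0,0,0,55,-0.162,0.118,0,0,0,0,55,-0.1645,0.12,0,0,0,0,55,-0.1645,0.12,0,0,0,0,55]
}}

```text
time_s: 13.45
tcp_pos: [0.5893, -0.2224, 0.0875]
ee_rot: [-0.001, 0.707, 0.707, -0.0]
ft_force: [-0.3, 0.0, -5.5]
gripper_width: 0.0576
```

```bash
python3 - <<'E'
from look import *
o=obs();z=o["tcp_pos"][2]-.0158
look("wrist",[('cupL',cuprings('l',1),(.590,-.2225)),('coneL',conerings('l',z),tuple(o["tcp_pos"][:2]))],"k1w.png",(110,100,400,384),s=2)
E
```

```text
t 13.45 tcp [ 0.5893 -0.2224  0.0875] q [-9.000e-04  7.073e-01  7.069e-01 -3.000e-04] F [-0.3  0.  -5.5] w 0.0576
wrist cupL [94.3194  0.5895 -0.2225]
wrist coneL [134.5468   0.5878  -0.2204]
```

View pics/k1w.png

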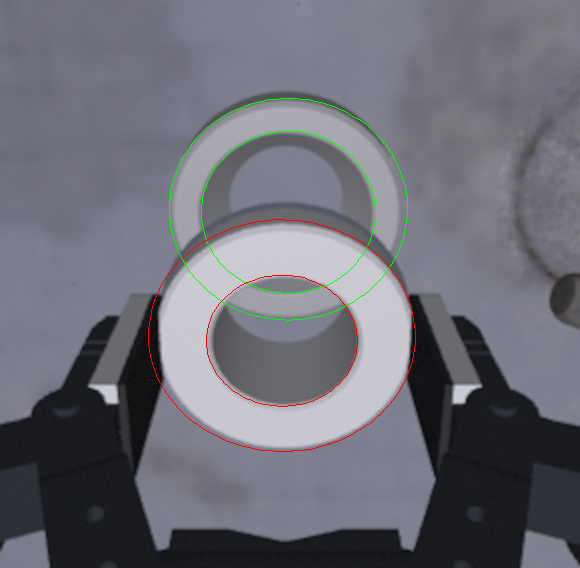

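Same apparent size as before lifting (126 px), so no slip. It is centred over cup_large; lower to about 6 mm above its seat.

{"fn": "carry_out", "kwargs": {
  "steps": [0,0,0.01,0,0,0,55,0,0,0.03,0,0,0,55,0,0,0.048,0,0,0,55,0,0,0.058,0,0,0,55,0,0,0.062,0,0,0,55,0,0,0.064,0,0,0,55,0,0,0.064,0,0,0,55]
}}

```text
time_s: 14.2
tcp_pos: [0.5902, -0.2225, 0.0244]
ee_rot: [0.0, 0.707, 0.707, 0.0]
ft_force: [-0.3, -0.5, -4.9]
gripper_width: 0.0577
```

{"fn": "carry_out", "kwargs": {
  "steps": [0,0,0.001,0,0,0,55,0,0,0.002,0,0,0,55,0,0,0.003,0,0,0,55,0,0,0.004,0,0,0,55,0,0,0.004,0,0,0,55,0,0,0.004,0,0,0,55]
}}

```text
time_s: 14.8
tcp_pos: [0.5901, -0.2228, 0.0206]
ee_rot: [0.0, 0.707, 0.707, -0.0]
ft_force: [-2.5, -1.7, -1.3]
gripper_width: 0.0574
```

{"fn": "carry_out", "kwargs": {
  "steps": [0,0,0.0005,0,0,0,55,0,0,0.001,0,0,0,55,0,0,0.001,0,0,0,55]
}}

```text
time_s: 15.1
tcp_pos: [0.5902, -0.2228, 0.0199]
ee_rot: [0.0, 0.707, 0.707, -0.0]
ft_force: [-3.5, -3.1, 5.2]
gripper_width: 0.0575
```

Sideways force shows about half a millimetre off; shift towards −x, −y and settle.

{"fn": "carry_out", "kwargs": {
  "steps": [0,0,-0.001,0,0,0,55,-0.0005,-0.0005,-0.001,0,0,0,55,-0.0007,-0.0007,-0.001,0,0,0,55,-0.0007,-0.0007,-0.0005,0,0,0,55,-0.0007,-0.0007,0,0,0,0,55,-0.0007,-0.0007,0,0,0,0,55]
}}

```text
time_s: 15.7
tcp_pos: [0.59, -0.223, 0.0199]
ee_rot: [0.0, 0.707, 0.707, 0.0]
ft_force: [0.7, 1.9, 4.5]
gripper_width: 0.0576
```

{"fn": "carry_out", "kwargs": {
  "steps": [0.0003,0.0002,-0.0004,0,0,0,60,0.0003,0.0002,-0.0004,0,0,0,70,0.0003,0.0002,-0.0004,0,0,0,76,0,0,-0.0004,0,0,0,82,0,0,-0.001,0,0,0,86,0,0,-0.004,0,0,0,86,0,0,-0.02,0,0,0,86,0,0,-0.05,0,0,0,86,0,0,-0.09,0,0,0,86,0,0,-0.12,0,0,0,86]
}}

```text
time_s: 16.7
tcp_pos: [0.5899, -0.2235, 0.1427]
ee_rot: [0.001, 0.707, 0.707, 0.0]
ft_force: [0.6, 0.6, -0.1]
gripper_width: 0.0735
```

```bash
python3 - <<'E'
from look import *
o=obs()
look("wrist",[('cupL',cuprings('l'),(.590,-.2225)),('coneL',conerings('l',.003),(.590,-.2225))],"l1w.png",(110,100,400,384),s=2)
look("scene",[('coneL',conerings('l',.003),(.590,-.2225)),('cupL',cuprings('l'),(.590,-.2225))],"l1s.png",(320,230,380,290),s=8)
E
```

```text
t 16.7 tcp [ 0.5899 -0.2235  0.1427] q [1.100e-03 7.071e-01 7.071e-01 5.000e-04] F [ 0.6  0.6 -0.1] w 0.0735
wrist cupL [54.149  0.589 -0.223]
wrist coneL [154.4429   0.589   -0.223 ]
scene coneL [160.      0.592  -0.223]
scene cupL [65.355   0.5885 -0.2245]
```

View pics/l1w.png

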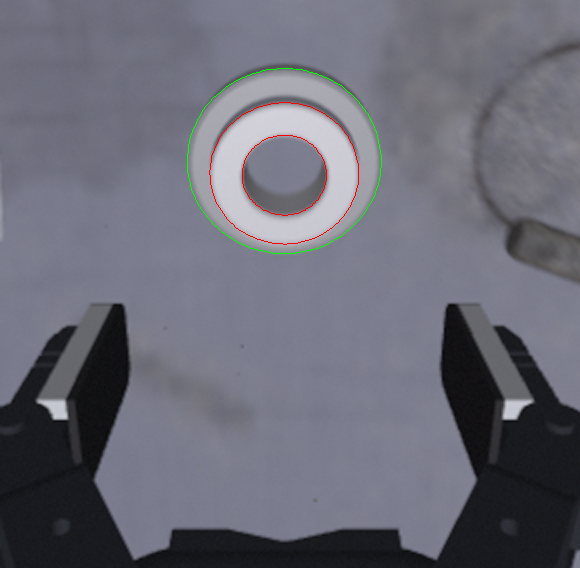

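View pics/l1s.png

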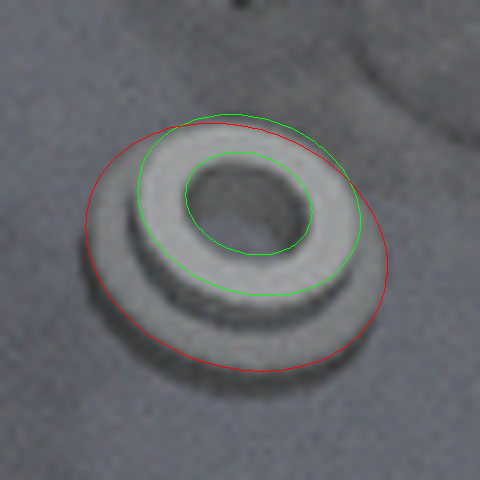

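```bash
sed -i 's/np.minimum(abs(a\*n\[:,0\]+b\*n\[:,1\]),80).mean()/np.minimum(abs(a*n[:,0]+b*n[:,1]),CAP).mean()/; s/^def proj/CAP=400\ndef proj/' h.py; cat >> look.py <<'E'
def fitz(cam,k,xy,zs,f=conerings,rng=.005):
    p=r.camera_params(cam);im=r.get_image(cam)
    L=[(refine(im,p,xy,f(k,z),rng),z) for z in zs];L.sort(key=lambda t:-t[0][0])
    print(cam,k,[(np.round(b,4).tolist(),round(float(z),4)) for b,z in L[:3]])
E
python3 - <<'E'
from look import *
crs=lambda k,z:[(.018+z,CUP[k][0])]
for c in ["wrist","scene","side"]:
    fitz(c,'l',(.590,-.223),np.arange(-.004,.017,.001))
    fitz(c,'l',(.590,-.223),np.arange(-.004,.005,.001),crs)
E
```

```text
wrist l [([316.1449, 0.589, -0.224], -0.003), ([314.2558, 0.589, -0.224], -0.004), ([314.1729, 0.589, -0.2235], -0.002)]
wrist l [([61.8308, 0.5885, -0.2235], -0.004), ([57.3717, 0.589, -0.2205], -0.003), ([57.2974, 0.589, -0.2205], -0.002)]
scene l [([306.1854, 0.594, -0.222], -0.004), ([305.8588, 0.5935, -0.2225], -0.003), ([305.5748, 0.593, -0.2225], -0.002)]
scene l [([97.132, 0.5915, -0.223], -0.004), ([96.6147, 0.591, -0.2235], -0.003), ([95.8789, 0.5905, -0.224], -0.002)]
side l [([145.5767, 0.5905, -0.228], -0.002), ([145.5014, 0.5895, -0.2265], -0.001), ([145.3563, 0.5885, -0.225], 0.0)]
side l [([46.4884, 0.588, -0.224], -0.004), ([46.376, 0.5875, -0.2225], -0.003), ([46.2941, 0.5865, -0.221], -0.002)]
```

Cone_large sits concentric and low in cup_large. Now cone_medium in cup_small.

{"fn": "carry_out", "kwargs": {
  "steps": [0.02,-0.005,0,0,0,0,76,0.06,-0.015,0,0,0,0,76,0.105,-0.026,0,0,0,0,76,0.15,-0.037,0,0,0,0,76,0.195,-0.048,0,0,0,0,76,0.24,-0.059,0,0,0,0,76,0.285,-0.07,0,0,0,0,76,0.33,-0.081,0,0,0,0,76,0.375,-0.091,0,0,0,0,76,0.42,-0.102,0,0,0,0,76]
}}

```text
time_s: 18.1
tcp_pos: [0.4854, 0.1989, 0.1387]
ee_rot: [-0.0, 0.707, 0.707, -0.001]
ft_force: [0.3, 0.6, 0.2]
gripper_width: 0.0649
```

{"fn": "carry_out", "kwargs": {
  "steps": [0.04,-0.009,0,0,0,0,76,0.07,-0.016,0,0,0,0,76,0.086,-0.02,0,0,0,0,76,0.09,-0.021,0,0,0,0,76,0.09,-0.021,0,0,0,0,76,0.09,-0.021,0,0,0,0,76]
}}

```text
time_s: 18.7
tcp_pos: [0.4663, 0.2856, 0.1391]
ee_rot: [0.0, 0.707, 0.707, -0.0]
ft_force: [-0.1, -0.2, -0.6]
gripper_width: 0.0646
```

```bash
python3 - <<'E'
from look import *
o=obs()
look("wrist",[('cupS',cuprings('s'),(.467,.287)),('coneM',conerings('m',.013),(.467,.287))],"m1w.png",(110,100,400,384),s=2)
E
```

```text
t 18.7 tcp [0.4663 0.2856 0.1391] q [ 0.000e+00  7.074e-01  7.068e-01 -4.000e-04] F [-0.1 -0.2 -0.6] w 0.0646
wrist cupS [80.7462  0.465   0.2855]
wrist coneM [3.425833e+02 4.660000e-01 2.880000e-01]
```

View pics/m1w.png

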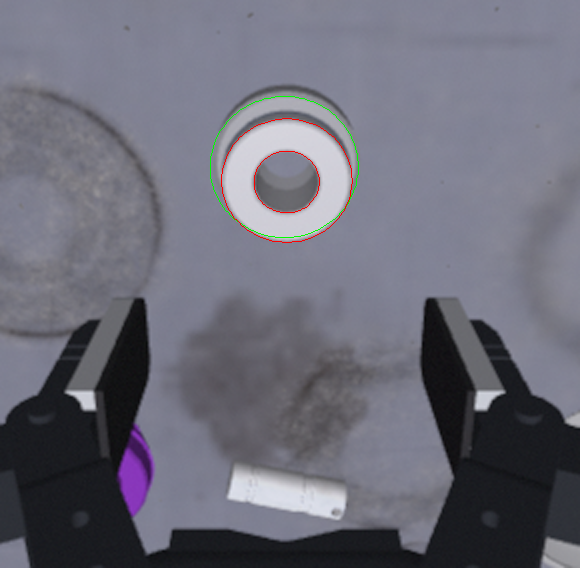

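{"fn": "carry_out", "kwargs": {
  "steps": [0.001,0,0.02,0,0,0,76,0.0015,0,0.05,0,0,0,76,0.0015,0,0.08,0,0,0,76,0.0015,0,0.098,0,0,0,76,0.0015,0,0.107,0,0,0,76,0.0015,0,0.109,0,0,0,76,0.0015,0,0.109,0,0,0,76,0.0015,0,0.109,0,0,0,76]
}}

```text
time_s: 19.55
tcp_pos: [0.4671, 0.2885, 0.0313]
ee_rot: [0.0, 0.707, 0.707, 0.001]
ft_force: [-0.5, -0.2, 0.1]
gripper_width: 0.0647
```

{"fn": "carry_out", "kwargs": {
  "steps": [0,0,0,0,0,0,70,0,0,0,0,0,0,64,0,0,0,0,0,0,58,0,0,0,0,0,0,53,0,0,0,0,0,0,49,0,0,0,0,0,0,46,0,0,0,0,0,0,46]
}}

```text
time_s: 20.25
tcp_pos: [0.4667, 0.2886, 0.0308]
ee_rot: [0.0, 0.707, 0.707, 0.001]
ft_force: [0.2, -0.1, 5.6]
gripper_width: 0.0479
```

{"fn": "carry_out", "kwargs": {
  "steps": [0,0,-0.001,0,0,0,45,0,0,-0.003,0,0,0,45,0,0,-0.006,0,0,0,45,0,0,-0.012,0,0,0,45,0,0,-0.022,0,0,0,45,0,0,-0.035,0,0,0,45,0,0,-0.05,0,0,0,45,0,0,-0.06,0,0,0,45,0,0,-0.06,0,0,0,45]
}}

```text
time_s: 21.15
tcp_pos: [0.4675, 0.2891, 0.0926]
ee_rot: [0.0, 0.707, 0.707, 0.002]
ft_force: [0.1, -0.7, -1.8]
gripper_width: 0.0476
```

```bash
python3 - <<'E'
from look import *
o=obs()
look("wrist",[('cupS',cuprings('s',1),(.467,.287))],"n1w.png",(110,100,400,384),s=2)
p=r.camera_params("side");im=r.get_image("side")
draw(im,p,[],"n1.png",(150,150,280,290),4)
E
```

```text
t 21.15 tcp [0.4675 0.2891 0.0926] q [5.000e-04 7.071e-01 7.071e-01 1.900e-03] F [ 0.1 -0.7 -1.8] w 0.0476
wrist cupS [140.3853   0.4655   0.2875]
```

View pics/n1w.png

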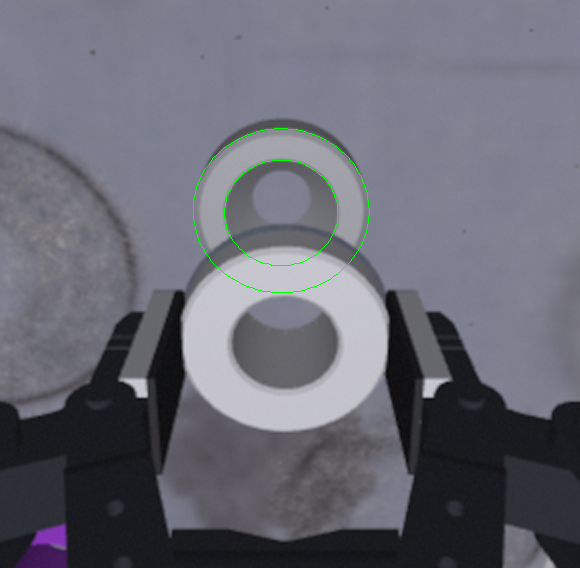

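View pics/n1.png

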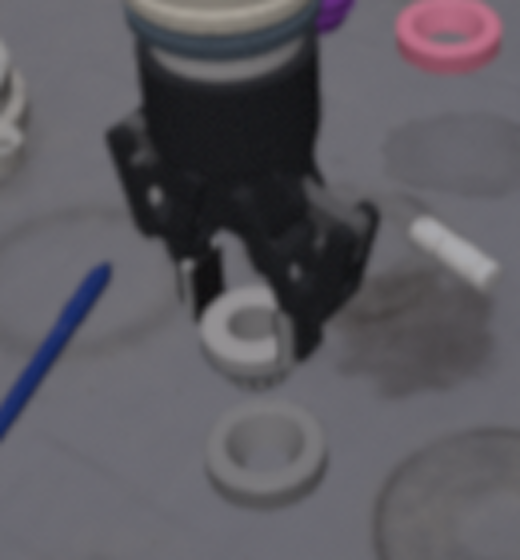

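Cup_small stayed, and cone_medium is held square. Carry it to cup_medium.

{"fn": "carry_out", "kwargs": {
  "steps": [-0.015,0,0,0,0,0,45,-0.045,0,0,0,0,0,45,-0.085,0.001,0,0,0,0,45,-0.125,0.001,0,0,0,0,45,-0.165,0.002,0,0,0,0,45,-0.205,0.002,0,0,0,0,45,-0.245,0.002,0,0,0,0,45,-0.285,0.003,0,0,0,0,45,-0.32,0.003,0,0,0,0,45,-0.34,0.003,0,0,0,0,45]
}}

```text
time_s: 22.25
tcp_pos: [0.4681, -0.0545, 0.0898]
ee_rot: [-0.0, 0.708, 0.706, -0.001]
ft_force: [0.3, 0.7, -2.7]
gripper_width: 0.0479
```

{"fn": "carry_out", "kwargs": {
  "steps": [-0.005,0,0,0,0,0,45,-0.006,0,0,0,0,0,45,-0.006,0,0,0,0,0,45]
}}

```text
time_s: 22.55
tcp_pos: [0.4688, -0.0573, 0.09]
ee_rot: [-0.0, 0.707, 0.707, -0.0]
ft_force: [0.6, -0.5, -2.5]
gripper_width: 0.048
```

```bash
python3 - <<'E'
from look import *
o=obs();z=o["tcp_pos"][2]-.0178
look("wrist",[('cupM',cuprings('m',1),(.470,-.058)),('coneM',conerings('m',z-.003),tuple(o["tcp_pos"][:2]))],"o1w.png",(110,100,400,384),s=2)
E
```

```text
t 22.55 tcp [ 0.4688 -0.0573  0.09  ] q [-4.000e-04  7.071e-01  7.071e-01 -2.000e-04] F [ 0.6 -0.5 -2.5] w 0.048
wrist cupM [ 1.401388e+02  4.695000e-01 -5.800000e-02]
wrist coneM [ 3.770527e+02  4.678000e-01 -5.880000e-02]
```

View pics/o1w.png

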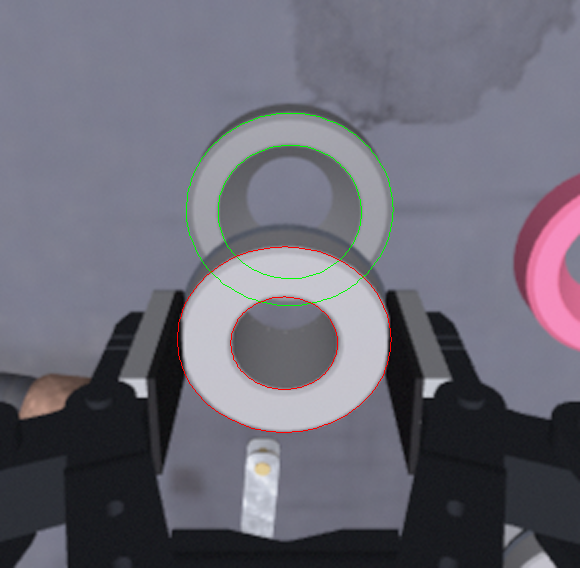

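{"fn": "carry_out", "kwargs": {
  "steps": [0,0.001,0.01,0,0,0,45,0,0.001,0.03,0,0,0,45,0,0.001,0.048,0,0,0,45,0,0.001,0.058,0,0,0,45,0,0.001,0.062,0,0,0,45,0,0.001,0.064,0,0,0,45,0,0.001,0.064,0,0,0,45]
}}

```text
time_s: 23.3
tcp_pos: [0.4705, -0.0576, 0.0264]
ee_rot: [0.0, 0.707, 0.707, 0.0]
ft_force: [0.1, -0.6, -3.1]
gripper_width: 0.048
```

{"fn": "carry_out", "kwargs": {
  "steps": [0,0,0.001,0,0,0,45,0,0,0.002,0,0,0,45,0,0,0.003,0,0,0,45,0,0,0.003,0,0,0,45,0,0,0.003,0,0,0,45]
}}

```text
time_s: 23.8
tcp_pos: [0.4703, -0.0577, 0.0234]
ee_rot: [0.0, 0.707, 0.707, 0.0]
ft_force: [-0.1, 0.5, -2.8]
gripper_width: 0.0476
```

{"fn": "carry_out", "kwargs": {
  "steps": [0,0,0.0005,0,0,0,45,0,0,0.001,0,0,0,45,0,0,0.0015,0,0,0,45,0,0,0.0015,0,0,0,45]
}}

```text
time_s: 24.2
tcp_pos: [0.4703, -0.0576, 0.0218]
ee_rot: [-0.0, 0.707, 0.707, 0.0]
ft_force: [0.1, 2.4, 0.3]
gripper_width: 0.0479
```

{"fn": "carry_out", "kwargs": {
  "steps": [0.0005,0,0,0,0,0,45,0.0005,0,0.0004,0,0,0,45,0.0005,0,0.0004,0,0,0,45,0.0005,0,0.0004,0,0,0,45]
}}

```text
time_s: 24.6
tcp_pos: [0.4704, -0.0572, 0.0215]
ee_rot: [0.0, 0.707, 0.707, 0.0]
ft_force: [-0.2, 1.1, 0.2]
gripper_width: 0.0476
```

{"fn": "carry_out", "kwargs": {
  "steps": [0.0002,0,0.0004,0,0,0,45,0.0002,0,0.0006,0,0,0,45,0.0002,0,0.0006,0,0,0,45]
}}

```text
time_s: 24.9
tcp_pos: [0.4704, -0.0571, 0.0211]
ee_rot: [0.0, 0.707, 0.707, 0.0]
ft_force: [-1.4, -0.3, 5.2]
gripper_width: 0.048
```

Seated (steep rise to 5 N, height 0.0033). Ease off and release.

{"fn": "carry_out", "kwargs": {
  "steps": [0,0,-0.0004,0,0,0,50,0,0,-0.0004,0,0,0,58,0,0,-0.0004,0,0,0,65,0,0,-0.0004,0,0,0,72,0,0,-0.001,0,0,0,76,0,0,-0.004,0,0,0,76,0,0,-0.02,0,0,0,76,0,0,-0.05,0,0,0,76,0,0,-0.09,0,0,0,76,0,0,-0.12,0,0,0,76]
}}

```text
time_s: 25.9
tcp_pos: [0.4705, -0.057, 0.1428]
ee_rot: [0.0, 0.707, 0.707, 0.0]
ft_force: [0.5, 0.6, 0.3]
gripper_width: 0.0648
```

```bash
python3 - <<'E'
from look import *
o=obs()
look("wrist",[('cupM',cuprings('m'),(.470,-.058)),('coneM',conerings('m',.003),(.470,-.058))],"q1w.png",(110,100,400,384),s=2)
crs=lambda k,z:[(.018+z,CUP[k][0])]
for c in ["wrist","scene"]:
    fitz(c,'m',(.470,-.058),np.arange(-.004,.017,.001))
look("side",[],"q1.png",(260,140,340,200),s=8)
E
```

```text
t 25.9 tcp [ 0.4705 -0.057   0.1428] q [4.000e-04 7.071e-01 7.071e-01 3.000e-04] F [0.5 0.6 0.3] w 0.0648
wrist cupM [ 6.37603e+01  4.69000e-01 -5.90000e-02]
wrist coneM [ 2.917456e+02  4.695000e-01 -5.900000e-02]
wrist m [([316.5845, 0.47, -0.06], -0.004), ([315.8391, 0.47, -0.0595], -0.003), ([312.5364, 0.47, -0.0595], -0.002)]
scene m [([320.7827, 0.4735, -0.056], -0.004), ([320.6081, 0.473, -0.0565], -0.003), ([320.4342, 0.4725, -0.057], -0.002)]
```

View pics/q1w.png

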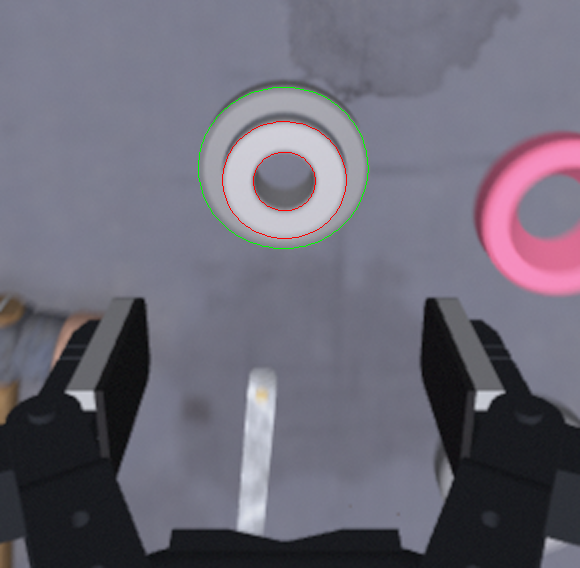

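View pics/q1.png

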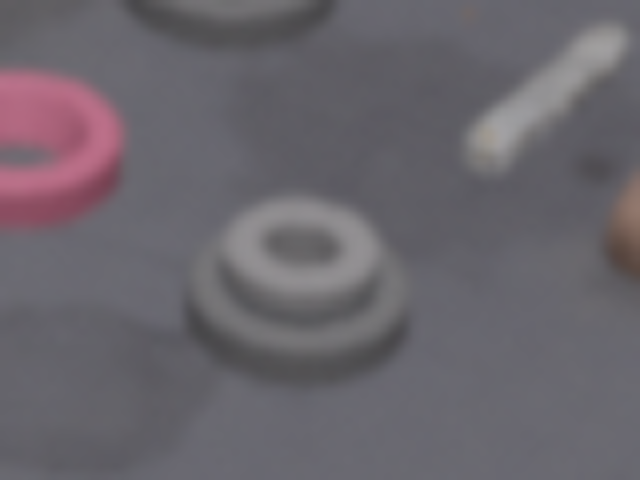

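Cone_medium is home and concentric. Now cone_small from the dish.

{"fn": "carry_out", "kwargs": {
  "steps": [0.01,0.01,0,0,0,0,66,0.03,0.03,0,0,0,0,66,0.055,0.055,0,0,0,0,66,0.08,0.08,0,0,0,0,66,0.105,0.105,0,0,0,0,66,0.13,0.13,0,0,0,0,66,0.15,0.15,0,0,0,0,66,0.164,0.164,0,0,0,0,66,0.1685,0.1685,0,0,0,0,66,0.1685,0.1685,0,0,0,0,66]
}}

```text
time_s: 27.1
tcp_pos: [0.6384, 0.1124, 0.1391]
ee_rot: [-0.001, 0.707, 0.707, -0.001]
ft_force: [-0.2, -0.5, 0.4]
gripper_width: 0.0563
```

```bash
python3 - <<'E'
from look import *
o=obs()
look("wrist",[('coneS',conerings('s',.006),(.639,.111))],"s1w.png",(110,100,400,384),s=2)
E
```

```text
t 27.1 tcp [0.6384 0.1124 0.1391] q [-7.000e-04  7.067e-01  7.075e-01 -9.000e-04] F [-0.2 -0.5  0.4] w 0.0563
wrist coneS [2.327278e+02 6.380000e-01 1.100000e-01]
```

View pics/s1w.png

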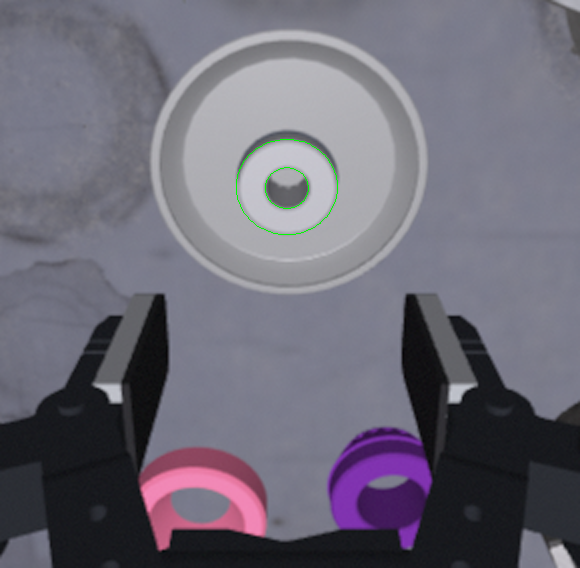

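{"fn": "carry_out", "kwargs": {
  "steps": [-0.0005,0,0.02,0,0,0,66,-0.0005,0,0.05,0,0,0,66,-0.0005,0,0.08,0,0,0,66,-0.0005,0,0.098,0,0,0,66,-0.0005,0,0.108,0,0,0,66,-0.0005,0,0.113,0,0,0,66,-0.0005,0,0.113,0,0,0,66,-0.0005,0,0.113,0,0,0,66]
}}

```text
time_s: 27.95
tcp_pos: [0.6396, 0.1111, 0.0289]
ee_rot: [0.0, 0.707, 0.707, 0.001]
ft_force: [0.1, 0.3, -0.3]
gripper_width: 0.0564
```

{"fn": "carry_out", "kwargs": {
  "steps": [0,0,0.001,0,0,0,58,0,0,0.002,0,0,0,52,0,0,0.002,0,0,0,46,0,0,0.002,0,0,0,41,0,0,0.002,0,0,0,37,0,0,0.002,0,0,0,35,0,0,0.002,0,0,0,35]
}}

```text
time_s: 28.65
tcp_pos: [0.6392, 0.1111, 0.0265]
ee_rot: [0.0, 0.707, 0.707, 0.0]
ft_force: [-0.7, -0.0, 6.0]
gripper_width: 0.0379
```

{"fn": "carry_out", "kwargs": {
  "steps": [0,0,-0.001,0,0,0,35,0,0,-0.004,0,0,0,35,0,0,-0.01,0,0,0,35,0,0,-0.02,0,0,0,35,0,0,-0.035,0,0,0,35,0,0,-0.05,0,0,0,35,0,0,-0.06,0,0,0,35,0,0,-0.06,0,0,0,35]
}}

```text
time_s: 29.45
tcp_pos: [0.6403, 0.1113, 0.0884]
ee_rot: [0.001, 0.707, 0.707, 0.002]
ft_force: [0.6, 0.1, -1.1]
gripper_width: 0.0377
```

```bash
python3 - <<'E'
from look import *
o=obs()
look("wrist",[('coneS',conerings('s',o["tcp_pos"][2]-.0235),tuple(o["tcp_pos"][:2]))],"u1w.png",(110,100,400,384),s=2)
E
```

```text
t 29.45 tcp [0.6403 0.1113 0.0884] q [0.0012 0.7071 0.7071 0.0016] F [ 0.6  0.1 -1.1] w 0.0377
wrist coneS [3.608005e+02 6.393000e-01 1.093000e-01]
```

View pics/u1w.png

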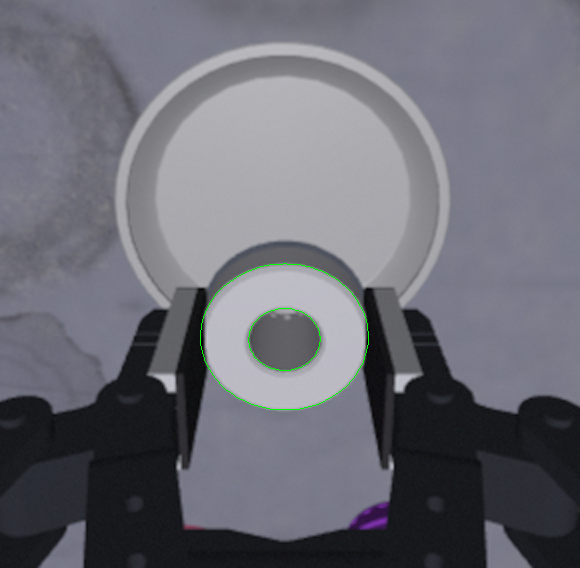

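{"fn": "carry_out", "kwargs": {
  "steps": [0.01,-0.01,0,0,0,0,35,0.03,-0.029,0,0,0,0,35,0.055,-0.054,0,0,0,0,35,0.08,-0.078,0,0,0,0,35,0.105,-0.102,0,0,0,0,35,0.13,-0.127,0,0,0,0,35,0.153,-0.149,0,0,0,0,35,0.17,-0.166,0,0,0,0,35,0.177,-0.1725,0,0,0,0,35,0.177,-0.1725,0,0,0,0,35]
}}

```text
time_s: 30.5
tcp_pos: [0.4647, 0.2887, 0.0853]
ee_rot: [-0.0, 0.706, 0.708, -0.001]
ft_force: [0.1, 0.5, -2.0]
gripper_width: 0.0378
```

```bash
python3 - <<'E'
from look import *
o=obs()
look("wrist",[('cupS',cuprings('s',1),(.466,.288)),('coneS',conerings('s',o["tcp_pos"][2]-.0235),tuple(o["tcp_pos"][:2]))],"v1w.png",(110,100,400,384),s=2)
E
```

```text
t 30.5 tcp [0.4647 0.2887 0.0853] q [-2.000e-04  7.063e-01  7.079e-01 -7.000e-04] F [ 0.1  0.5 -2. ] w 0.0378
wrist cupS [148.3767   0.466    0.2875]
wrist coneS [4.071302e+02 4.637000e-01 2.867000e-01]
```

View pics/v1w.png

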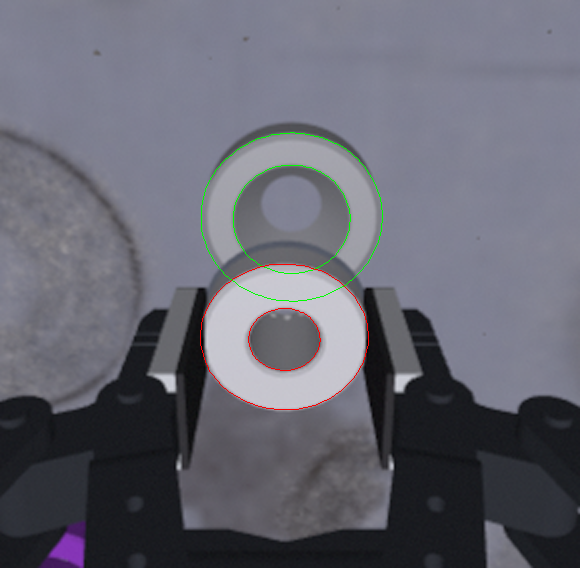

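{"fn": "carry_out", "kwargs": {
  "steps": [0,0,0,0,0,0,35,0,0,0.01,0,0,0,35,0,0,0.03,0,0,0,35,0,0,0.045,0,0,0,35,0,0,0.053,0,0,0,35,0,0,0.056,0,0,0,35,0,0,0.056,0,0,0,35,0,0,0.056,0,0,0,35]
}}

```text
time_s: 31.35
tcp_pos: [0.4666, 0.2882, 0.0302]
ee_rot: [0.0, 0.707, 0.707, 0.0]
ft_force: [0.5, -0.4, -2.2]
gripper_width: 0.0375
```

```bash
python3 - <<'E'
from look import *
o=obs()
look("wrist",[('coneS',conerings('s',o["tcp_pos"][2]-.0235),tuple(o["tcp_pos"][:2]))],"w1w.png",(110,100,400,384),s=2)
E
```

```text
t 31.35 tcp [0.4666 0.2882 0.0302] q [1.000e-04 7.071e-01 7.071e-01 3.000e-04] F [ 0.5 -0.4 -2.2] w 0.0375
wrist coneS [3.862559e+02 4.656000e-01 2.862000e-01]
```

View pics/w1w.png

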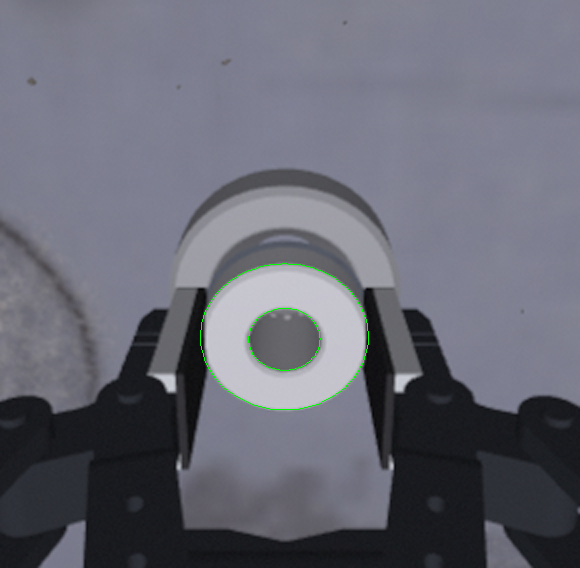

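Centred. Lower gently (expected seat 0.0235–0.0246).

{"fn": "carry_out", "kwargs": {
  "steps": [0,0,0.001,0,0,0,35,0,0,0.002,0,0,0,35,0,0,0.003,0,0,0,35,0,0,0.004,0,0,0,35,0,0,0.004,0,0,0,35,0,0,0.004,0,0,0,35]
}}

```text
time_s: 32.0
tcp_pos: [0.4662, 0.288, 0.0258]
ee_rot: [-0.0, 0.707, 0.707, -0.0]
ft_force: [-0.7, 0.1, -1.8]
gripper_width: 0.0377
```

{"fn": "carry_out", "kwargs": {
  "steps": [0,0,0.0005,0,0,0,35,0,0,0.001,0,0,0,35,0,0,0.001,0,0,0,35]
}}

```text
time_s: 32.3
tcp_pos: [0.4663, 0.288, 0.0248]
ee_rot: [0.0, 0.707, 0.707, 0.0]
ft_force: [0.2, -0.2, -1.8]
gripper_width: 0.0374
```

{"fn": "carry_out", "kwargs": {
  "steps": [0,0,0.0005,0,0,0,35,0,0,0.0007,0,0,0,35,0,0,0.0007,0,0,0,35]
}}

```text
time_s: 32.6
tcp_pos: [0.4664, 0.2881, 0.0242]
ee_rot: [0.0, 0.707, 0.707, 0.0]
ft_force: [0.4, 0.8, -2.4]
gripper_width: 0.0376
```

{"fn": "carry_out", "kwargs": {
  "steps": [0,0,0.0005,0,0,0,35,0,0,0.0007,0,0,0,35,0,0,0.0007,0,0,0,35]
}}

```text
time_s: 32.9
tcp_pos: [0.4665, 0.2882, 0.0235]
ee_rot: [0.0, 0.707, 0.707, 0.0]
ft_force: [0.2, 1.1, -0.9]
gripper_width: 0.0376
```

{"fn": "carry_out", "kwargs": {
  "steps": [0.0002,0,0.0004,0,0,0,35,0.0002,0,0.0006,0,0,0,35,0.0002,0,0.0006,0,0,0,35]
}}

```text
time_s: 33.2
tcp_pos: [0.4665, 0.2884, 0.0231]
ee_rot: [0.0, 0.707, 0.707, 0.0]
ft_force: [-0.8, 0.8, 2.6]
gripper_width: 0.0377
```

Seated. Ease off and release.

{"fn": "carry_out", "kwargs": {
  "steps": [0,0,-0.0003,0,0,0,42,0,0,-0.0003,0,0,0,50,0,0,-0.0003,0,0,0,57,0,0,-0.0003,0,0,0,64,0,0,-0.001,0,0,0,66,0,0,-0.004,0,0,0,66,0,0,-0.02,0,0,0,66,0,0,-0.05,0,0,0,66,0,0,-0.09,0,0,0,66,0,0,-0.12,0,0,0,66]
}}

```text
time_s: 34.2
tcp_pos: [0.4665, 0.2883, 0.1449]
ee_rot: [0.0, 0.707, 0.707, 0.0]
ft_force: [0.2, -0.1, 0.8]
gripper_width: 0.0566
```

{"fn": "carry_out", "kwargs": {
  "steps": [0,0,-0.02,0,0,0,66,0,0,-0.04,0,0,0,66,0,0,-0.04,0,0,0,66,0,0,-0.04,0,0,0,66]
}}

```text
time_s: 34.6
tcp_pos: [0.4662, 0.2882, 0.1829]
ee_rot: [0.0, 0.707, 0.707, 0.0]
ft_force: [0.5, -0.2, -0.8]
gripper_width: 0.0563
```

```bash
python3 - <<'E'
from look import *
o=obs()
look("wrist",[('cupS',cuprings('s'),(.466,.288)),('coneS',conerings('s',.003),(.466,.288))],"x1w.png",(130,90,400,340),s=3)
fitz("wrist",'s',(.466,.288),np.arange(-.004,.017,.001))
im=r.get_image("scene");cv2.imwrite("pics/x1s.png",im[:,:,::-1])
im=r.get_image("side");cv2.imwrite("pics/x1d.png",im[:,:,::-1])
for n in ["cup_small","cup_medium","cup_large","cone_small","cone_medium","cone_large"]:
    for c in("scene","side"): print(c,n,[(np.round(d["xyz"],3).tolist(),round(float(d["score"]),2)) for d in r.pinpoint(c,n)])
E
```

```text
t 34.6 tcp [0.4662 0.2882 0.1829] q [1.000e-04 7.071e-01 7.071e-01 3.000e-04] F [ 0.5 -0.2 -0.8] w 0.0563
wrist cupS [61.9204  0.4655  0.29  ]
wrist coneS [3.203298e+02 4.655000e-01 2.875000e-01]
wrist s [([339.6755, 0.4655, 0.286], -0.003), ([339.2906, 0.4655, 0.286], -0.004), ([335.9706, 0.4655, 0.2865], -0.002)]
scene cup_small [([0.465, 0.288, 0.002], 0.57)]
side cup_small [([0.467, 0.283, -0.002], 0.94)]
scene cup_medium [([0.593, -0.081, 0.004], 0.87), ([0.473, -0.057, 0.001], 0.55), ([0.469, 0.287, 0.005], 0.42)]
side cup_medium [([0.472, -0.057, 0.0], 0.72), ([0.591, -0.085, 0.001], 0.63)]
scene cup_large [([0.588, -0.224, -0.0], 0.7), ([0.473, 0.108, -0.002], 0.15)]
side cup_large [([0.59, -0.226, -0.002], 0.51)]
scene cone_small [([0.468, 0.286, 0.002], 0.6)]
side cone_small [([0.465, 0.287, 0.003], 0.64)]
scene cone_medium [([0.469, -0.061, 0.004], 0.81)]
side cone_medium [([0.476, -0.059, 0.004], 0.66)]
scene cone_large [([0.693, -0.058, -0.001], 0.9), ([0.591, -0.223, 0.001], 0.77), ([0.368, 0.133, -0.002], 0.75), ([0.638, 0.111, -0.002], 0.44)]
side cone_large [([0.37, 0.132, -0.003], 0.84), ([0.59, -0.224, 0.003], 0.51), ([0.69, -0.056, -0.001], 0.42)]
```

View pics/x1w.png

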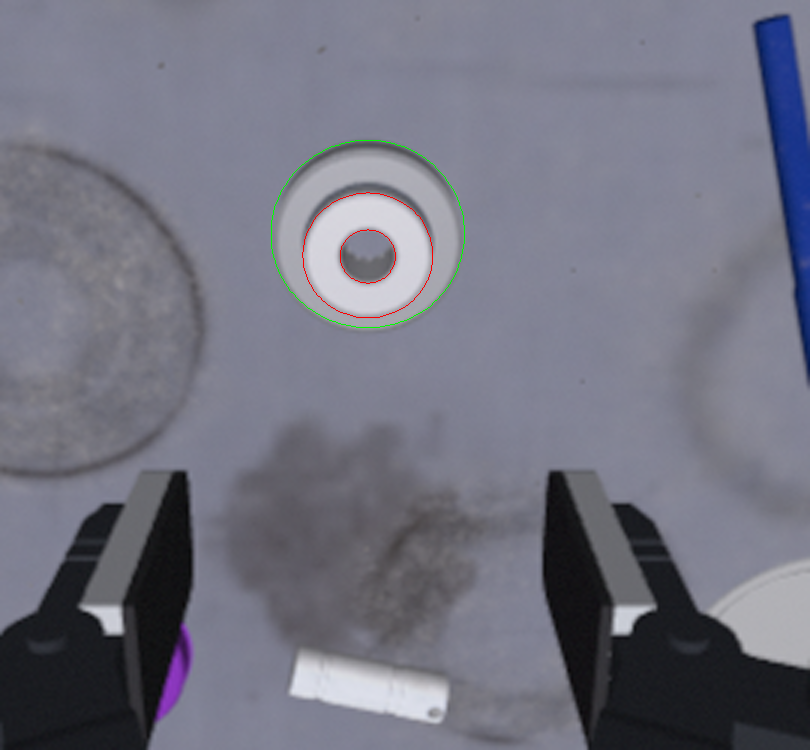

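View pics/x1s.png

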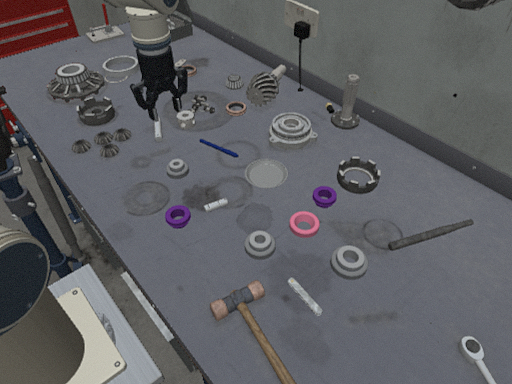

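View pics/x1d.png

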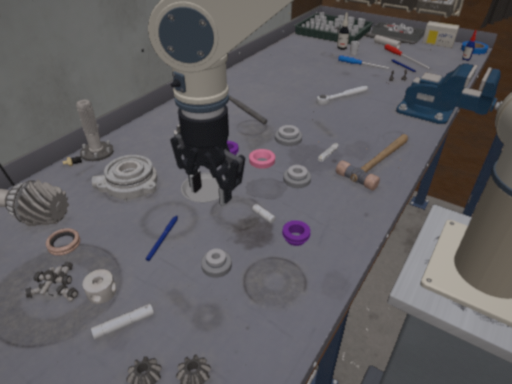

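All three cones sit concentric and low in their cups, and the dish is empty. The scene picture shows them at (177,168), (260,243) and (349,261), with the bystanders where they were.

```bash
python3 -c "
from workcell import r
print(r.job_done())"
```

```text
the job is handed in; nothing more can be done
None
```

All three cones are in their own cups, small end down, and the job was handed in at about 35 s of the 99 s allowed. I set cone_small aside in the dish, moved cone_large to cup_large, then cone_medium to cup_medium, and finally cone_small to cup_small. I lowered each until the force showed the cup carrying it (at most about 10 N on the cup), eased off, then opened the fingers.

**Last checks that agreed:**
- In the wrist pictures cone_large and cone_medium sit concentric with their cups.
- Taken from the tool height at contact, the cone origins were about 2.6 mm (small), 3.3 mm (medium) and 4.1 mm (large) above the bench, against 3 mm for fully home. The detector put them at 1 to 4 mm.
- The dish is empty. The cups measure within a few mm of where they started, and the other things look unmoved in the pictures.

**Checks that disagreed:**
- My own fit of cone height from the images read low for all three cones, about −2 to −4 mm. I put this down to camera calibration, because no cone read as standing high.
- The automatic fit of cup_small's outer rim in the last wrist picture was 2.5 mm off the cone centre, because it locked onto the rim's dark edge. By eye the two look concentric.
- Contact for cone_large came about 1 mm higher than expected. I shifted it 0.7 mm sideways to centre it, and it rested at the same height afterwards.

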